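Pack the lunch box in layers

ROBOT

A 6-joint arm with a two-finger parallel gripper is mounted at the origin on a cart in front of the work surface, level with it; the furniture and walls round the work are solid. World frame = base frame: x ahead of the robot, y to its left, z up, the work surface at z = 0. Lengths are in m, angles in rad, forces in N, time in s.
With the tool pointing down it reaches from about 0.375 to 0.9 m from the base axis. Payload 3.1 kg.
Tool frame: the origin (TCP) lies midway between the tips of the shut fingers; the grasp point (between the pads) lies robot.grip_depth behind it (robot.grip_depth is the distance from the TCP to the grasp point, in m); z points along the fingers, y is the line along which they close (so a half turn about z gives the same grasp; the last joint's range is limited). The gripper opens to 87 mm and grips with 3 to 60 N. Pads are 19 mm wide; open, the fingers measure 117 mm over their backs; the gripper's body (75 mm by 190 mm) begins 51 mm behind the grasp point.
Start: joints at [0.987, 0.527, 1.433, -0, 1.181, -0.178], TCP at [0.247, 0.574, 0.223] pointing down, gripper open.
Joint ranges: [-3.08, 3.08], [-0.75, 2.2], [0.22, 2.44], [-1.43, 4.57], [0, 2.65], [-2.85, 2.85]. Speed limits (rad/s): [2.79, 2.79, 3.14, 3.14, 3.14, 3.14].

INTERFACE

Orientations are given as a unit quaternion [x, y, z, w].
In Python, from rig import robot, eyes, ticket, get_obs gives the robot as it stands (robot), with the cameras (eyes), the job (ticket) and the readings as plain functions.
- The arm moves only by the tool nudge_tcp, called after "Emit:" in YAML: its name, and indented under it one key for each argument. Schema: {"type":"object","properties":{"deltas":{"type":"array","items":{"type":"array","items":{"type":"number"},"minItems":4,"maxItems":4},"minItems":1,"maxItems":20},"aperture":{"type":"number"},"grip_force":{"type":"number"},"only":{"type":"string"},"quiet":{"type":"boolean"},"lines":{"type":"string"}},"required":["deltas"],"additionalProperties":false}. deltas is a list of rows, 1 to 20 of them, each of 4 numbers: dx, dy, dz in m, then a turn about the tool's z in rad; each row shifts and turns the commanded pose from where the row before left it, along the tool's axes as they then stand; what a row does not reach is not made up. A row lasts 1/12 s, in which the tool goes at most 0.0417 m and 0.125 rad, less where a joint would pass 70% of its speed; a pose out of reach is approached as far as the arm can. aperture is the finger opening in m, set as the call begins (left out keeps the last). The fingers move at their own pace and stop on an object; grip_force is the grip in N (left out, the last holds). Time passes only in rows, so rows that do not move let the fingers close. The tool returns the time, the measured TCP pose, the force, the opening and the grip force at its end. only (a regular expression) keeps the lines of the reply that match it, lines (a string "A,B") keeps lines A to B, and quiet returns only ok. Input that does not fit is refused with a message, and nothing moves.
- get_obs(): the state, without advancing time (a new reading comes with each control period).
- eyes.camera(name): name is "scene" or "top" or "wrist"; returns a dict with "img" (420x560x3 uint8, red, green, blue), "fx", "fy", "cx", "cy" (pixels), "xyz" and "attitude" of the camera in the world. Camera axes: x right, y down, z forward; pixel columns grow to the right and rows downward; lengths in m; the calibration is good to about 2 mm. A picture is of the moment at which its call begins. There is no depth.
- ticket.hand_in(): hands the job in; it is judged then, once.
The state is a dict: "time": time; "q": joint angles; "joint_velocities": joint speeds; "joint_torque": joint torques, N m; "position": TCP position; "tool_rot": TCP orientation; "ft_force": force on the tool from outside, world axes, zero at the start; "moment": the same for the moment, N m; "grip_width": finger opening in m; "grip_force": force on a finger pad.
Only numpy, scipy, OpenCV 4.12 (cv2) and the standard library are available. Lean on these libraries where they do the work, as an engineer would, in place of code of your own. Each camera call takes 0.05 s, during which the arm holds its last target. There are 200 camera calls.

TASK

Pack the dark blue lunch box in layers: lay the flat oblong tin near the lemon (not the one by the egg box) on its bottom, then take the orange divider tray from the wire drying stand and seat it level on the steps inside the box, over the tin, and last put the lemon into one of the tray's two halves. Set each thing down rather than letting it fall, leave the box about where it stands, and do not disturb the other things.

Things in the scene. Friction and masses are not known exactly. Their poses are not given: they have to be found in the camera images.
- lunch_box: Open dark blue lunch box, loose, 0.6 kg, outside 138 (x) x 218 (y) x 72 mm; origin at the centre of its underside. Floor 4 mm, walls 3 mm, straight; inside 132 x 212 mm. At each end (+y, -y) a moulded step 16 mm wide runs across the whole end, its top 30 mm above the origin: the two steps carry the tray; between them the floor is 132 x 180 mm.
- tin: Flat oblong closed food tin, 63 (x) x 105 (y) x 23 (z) mm, about 0.15 kg, rounded corners, lying flat on the worktop; origin at the centre of its underside. It can be gripped across its 63 mm width.
- tray: Orange divider tray, 0.16 kg; origin: centre of its flat underside, z out of its open side. Base 118 (x) x 198 (y) mm, 4 thick; walls flare to 126 x 206 at the rim, 18 above the underside. A thin wall 28 high along x halves it; mid-way on it a thick grip, 48 (x) x 14 (y) mm, top 38 above the underside. Lies on the stand pitched 35 degrees, its z leaning to the stand's low front. Symmetric.
- tray_grip (a point): A point inside the tray's thick grip, on the tray's z axis, 28 mm above its underside; grip here along the tray's y, with the tool along the tray's -z. Its axes are the tray's.
- stand: Fixed bent-wire drying stand, 130 mm wide, 150 deep, 95 high; origin on the worktop under its middle, low front toward its -x. Two rails slope up toward +x at 35 degrees; at the front two wire ends, square to the slope and 20 mm long, keep the tray from sliding off. The tray lifts off square to the slope (along the tray's z).
- lemon: Yellow lemon, 73 (x, its long axis) x 53 x 53 mm, about 0.09 kg; origin on its surface at the middle of the side that is underneath at the start. It is lying on its side and can roll.
- lemon_mid (a point): The centre of the lemon, 26.5 mm above its origin; its axes are the lemon's.
- jam_jar: Bystander: jam jar with a dark lid, 78 mm across, 97 mm high; origin at the centre of its underside. Leave alone.
- honey_jar: Bystander: jar of honey with a grey lid, 71 mm across, 82 mm high; origin at the centre of its underside. Leave alone.
- peeler: Bystander: white vegetable peeler lying flat, 170 (x) x 25 x 18 mm; origin at the centre of its underside. Leave alone.

How it is judged:
By the outcome, as a careful person would: the job done as asked, in the order asked, and still so for the second after the job is handed in, with the robot touching nothing.
It also fails if it takes over 70 s, if anything falls off the work surface, if the arm or the gripper's body presses on something with over 40 N, if the wrist force passes 120 N, or if a joint passes its speed limit or range.

## Working session

There is one attempt and no reset: what is moved stays moved. The work goes in short steps, Python scripts to look and compute and a tool call to move; the robot and the scene stay as the last step left them, time stands still between calls to the robot, and variables do not carry over. Pictures are saved under pics/ and viewed, at most 10 in all, crops included, and the job is handed in when it is done.

```bash
ls; mkdir -p pics
```

Run:
```python
from rig import robot, eyes, ticket, get_obs
import cv2
print(get_obs(), robot.grip_depth)
for n in ("scene","top","wrist"):
    c=eyes.camera(n); cv2.imwrite(f"pics/{n}0.png",cv2.cvtColor(c["img"],cv2.COLOR_RGB2BGR))
    print(n,[c[k] for k in("fx","fy","cx","cy","xyz","attitude")])
```

```text
pics
rig.py
{'time': 0.0, 'q': array([ 9.86493060e-01,  5.28439736e-01,  1.43385305e+00, -3.46074255e-06,
        1.18139350e+00, -1.78500418e-01]), 'joint_velocities': array([-6.48812696e-04, -8.50145836e-05,  3.20461958e-04, -2.93795669e-03,
        1.68244263e-03,  1.11270292e-03]), 'joint_torque': array([-2.00201190e-03, -4.40047646e+01, -1.76591456e+01,  6.31397171e-02,
        5.80892572e-02, -1.44967553e-04]), 'position': array([0.24630195, 0.57365502, 0.22160353]), 'tool_rot': array([ 2.01511324e-01,  9.79485625e-01, -9.72190672e-04, -3.88162462e-04]), 'ft_force': array([ 0.97205099,  0.26583176, -0.18402672]), 'moment': array([-0.03627008,  0.01895149,  0.04887718]), 'grip_force': 0.0, 'grip_width': 0.08711177356213501} 0.0187
scene [456.37847565923437, 456.37847565923437, 283.6522216524691, 204.93889845357486, array([-0.10799994,  1.05136036,  0.70020231]), array([-0.28621443,  0.82969523, -0.44976425,  0.16552716])]
top [404.9401370230127, 404.9401370230127, 278.8186253462113, 208.2939124710399, array([0.34944879, 0.30040459, 0.92063526]), array([ 0.71030698, -0.69772436,  0.06888915, -0.06244193])]
wrist [337.7715343312642, 337.7715343312642, 275.0864613907908, 207.8577696175491, array([0.17018527, 0.60686917, 0.38465698]), array([0.82487002, 0.5438757 , 0.08398479, 0.12936473])]
```

View pics/top0.png

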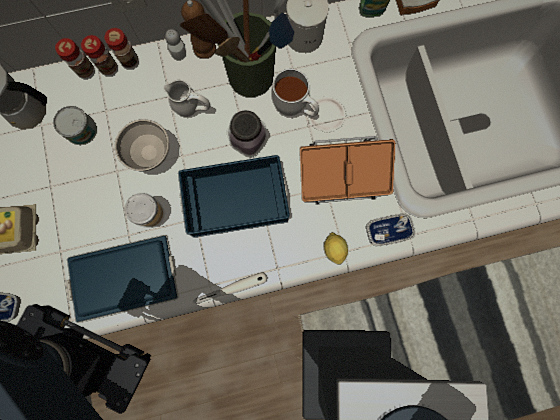

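View pics/scene0.png

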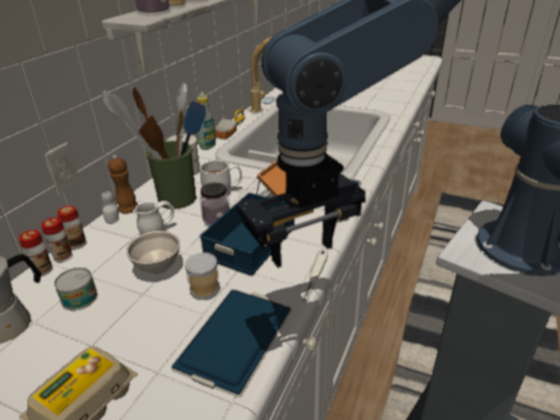

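The top view shows the box at about (235,195), the tray on the stand at (348,170), the tin at (390,230), the lemon at (336,248) and the peeler at (235,290). A flat dark lid lies at (122,278). The wrist and scene views are partly blocked by the arm.

Create h.py:
```python
import numpy as np, cv2
from scipy.spatial.transform import Rotation as R
from rig import robot, eyes, ticket, get_obs
def ray(c,uv):
    uv=np.atleast_2d(uv).astype(float)
    d=np.c_[(uv[:,0]-c["cx"])/c["fx"],(uv[:,1]-c["cy"])/c["fy"],np.ones(len(uv))]
    return R.from_quat(c["attitude"]).apply(d)
def onz(c,uv,z):
    d=ray(c,uv); return c["xyz"]+d*((z-c["xyz"][2])/d[:,2])[:,None]
def proj(c,p):
    q=R.from_quat(c["attitude"]).inv().apply(np.atleast_2d(p)-c["xyz"])
    return np.c_[q[:,0]/q[:,2]*c["fx"]+c["cx"],q[:,1]/q[:,2]*c["fy"]+c["cy"]]
def blob(m,near):
    n,l,s,ce=cv2.connectedComponentsWithStats(m.astype(np.uint8))
    big=[i for i in range(1,n) if s[i,4]>150]
    i=min(big,key=lambda i:np.hypot(*(ce[i]-near)))
    return (l==i).astype(np.uint8)
def cont(b): return max(cv2.findContours(b,0,cv2.CHAIN_APPROX_NONE)[0],key=cv2.contourArea)[:,0]
def rect(c,uv,z):
    p=onz(c,uv,z)[:,:2].astype(np.float32)
    return cv2.minAreaRect(p),cv2.boxPoints(cv2.minAreaRect(p))
```

Run:
```python
from h import *
np.set_printoptions(precision=4,suppress=True)
c=eyes.camera("top"); im=c["img"]; hsv=cv2.cvtColor(im,cv2.COLOR_RGB2HSV)
print("base px",proj(c,[0,0,0]))
H,S,V=[hsv[...,i] for i in range(3)]
lem=blob((H>20)&(H<35)&(S>130)&(V>90),(336,248))
tin=blob((H>100)&(H<130)&(S>80),(390,230)); tin=cv2.morphologyEx(tin,cv2.MORPH_CLOSE,np.ones((5,5)))
tray=blob((H>5)&(H<18)&(S>100)&(V>80),(348,170))
box=blob((H>90)&(H<115)&(S>100)&(V<130),(235,195))
out=im.copy()
for n,b,z in(("lem",lem,.0265),("tin",tin,.023),("tray",tray,.05),("box",box,.072)):
    k=cont(b); r,bp=rect(c,k,z); print(n,b.sum(),r,bp.tolist())
    cv2.drawContours(out,[k[:,None]],-1,(255,0,255),1)
cr=out[120:270,170:420]; cv2.imwrite("pics/crop1.png",cv2.cvtColor(cv2.resize(cr,(800,480),interpolation=cv2.INTER_CUBIC),cv2.COLOR_RGB2BGR))
```

```text
base px [[415.6273 457.8587]]
lem 507 ((0.43079710006713867, 0.16651512682437897), (0.0538705550134182, 0.056685011833906174), 62.888065338134766) [[0.39329370856285095, 0.15545609593391418], [0.4437500536441803, 0.12962302565574646], [0.4683004915714264, 0.17757415771484375], [0.41784414649009705, 0.20340722799301147]]
tin 604 ((0.4756934642791748, 0.04219634458422661), (0.04946379363536835, 0.09198759496212006), 12.991127014160156) [[0.4412551820278168, 0.08145318925380707], [0.46193400025367737, -0.008179969154298306], [0.5101317167282104, 0.0029394999146461487], [0.48945292830467224, 0.0925726592540741]]
tray 4878 ((0.6040410399436951, 0.13853758573532104), (0.12698012590408325, 0.2227412760257721), 6.061946392059326) [[0.5291448831558228, 0.24258069694042206], [0.5526671409606934, 0.021084913983941078], [0.6789371967315674, 0.03449447453022003], [0.6554149389266968, 0.25599026679992676]]
box 3110 ((0.5358104705810547, 0.3915312886238098), (0.14865706861019135, 0.21982106566429138), 10.520825386047363) [[0.44266262650489807, 0.4860222339630127], [0.4828003942966461, 0.26989662647247314], [0.6289583444595337, 0.29704034328460693], [0.5888205766677856, 0.5131659507751465]]
```

View pics/crop1.png

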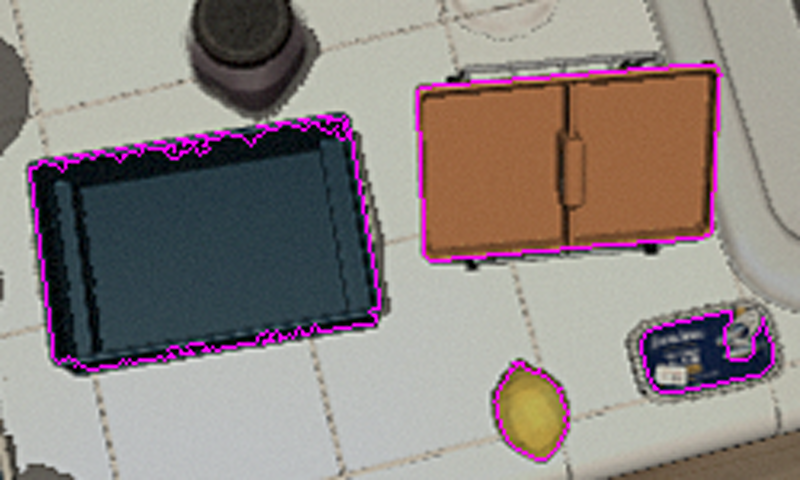

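The label and lemon outlines are good. The box rim centre in x is about 5 mm behind the mask centre, because the near outer wall is visible in the mask. I'll turn and move above the tin first and look again on the way.

Add to h.py:
```python
def go(p,yaw_deg):
    """print turn about tool z, then shift in the turned tool axes, to reach TCP p with closing axis at yaw"""
    o=get_obs(); A=R.from_quat(o["tool_rot"]).as_matrix(); y=A[:,1]
    d=(np.radians(yaw_deg)-np.arctan2(y[1],y[0])+np.pi/2)%np.pi-np.pi/2
    B=R.from_rotvec([0,0,d]).as_matrix()@A
    print("turn",round(-d,4),"then shift",(B.T@(np.array(p)-o["position"])).round(4),"| unturned",(A.T@(np.array(p)-o["position"])).round(4),"q",o["q"].round(2),"t",o["time"])
```

Run:
```python
from h import *
go([.476,.042,.15],13)
```

```text
turn 0.9381 then shift [-0.5699  0.1041  0.0717] | unturned [-0.4209 -0.3979  0.0724] q [ 0.99  0.53  1.43 -0.    1.18 -0.18] t 0.2
```

Emit:
nudge_tcp:
  deltas:
    - [0,0,0,0.1173]
    - [0,0,0,0.1173]
    - [0,0,0,0.1173]
    - [0,0,0,0.1173]
    - [0,0,0,0.1173]
    - [0,0,0,0.1173]
    - [0,0,0,0.1173]
    - [0,0,0,0.1173]
    - [-0.0356,0.0065,0.0045,0]
    - [-0.0356,0.0065,0.0045,0]
    - [-0.0356,0.0065,0.0045,0]
    - [-0.0356,0.0065,0.0045,0]
    - [-0.0356,0.0065,0.0045,0]
    - [-0.0356,0.0065,0.0045,0]
    - [-0.0356,0.0065,0.0045,0]
    - [-0.0356,0.0065,0.0045,0]
    - [-0.0356,0.0065,0.0045,0]
    - [-0.0356,0.0065,0.0045,0]

```text
time: 1.7
position: [0.3904, 0.2404, 0.1775]
tool_rot: [0.622, 0.783, 0.0, 0.0]
ft_force: [0.9, -0.4, 0.1]
grip_width: 0.0871
grip_force: 0.0
```

Emit:
nudge_tcp:
  deltas:
    - [-0.0356,0.0065,0.0045,0]
    - [-0.0356,0.0065,0.0045,0]
    - [-0.0356,0.0065,0.0045,0]
    - [-0.0356,0.0065,0.0045,0]
    - [-0.0356,0.0065,0.0045,0]
    - [-0.0356,0.0065,0.0045,0]
    - [0,0,0,0]
    - [0,0,0,0]

```text
time: 2.37
position: [0.4769, 0.0408, 0.1503]
tool_rot: [0.624, 0.781, 0.0, -0.0]
ft_force: [-0.1, 0.2, 0.3]
grip_width: 0.087
grip_force: 0.0
```

Run:
```python
from h import *
go([.476,.042,.15],13)
w=eyes.camera("wrist"); s=eyes.camera("scene")
np.save("w1.npy",w,allow_pickle=True); np.save("s1.npy",s,allow_pickle=True)
cv2.imwrite("pics/w1.png",cv2.cvtColor(w["img"],cv2.COLOR_RGB2BGR)); cv2.imwrite("pics/s1.png",cv2.cvtColor(s["img"],cv2.COLOR_RGB2BGR))
print(proj(w,[.476,.042,.023]))
```

```text
turn -0.0046 then shift [ 0.0014 -0.0006  0.0003] | unturned [ 0.0014 -0.0006  0.0003] q [-0.15  0.45  1.87  0.    0.83 -0.37] t 2.3667
[[273.20901238 196.43176751]]
```

View pics/w1.png

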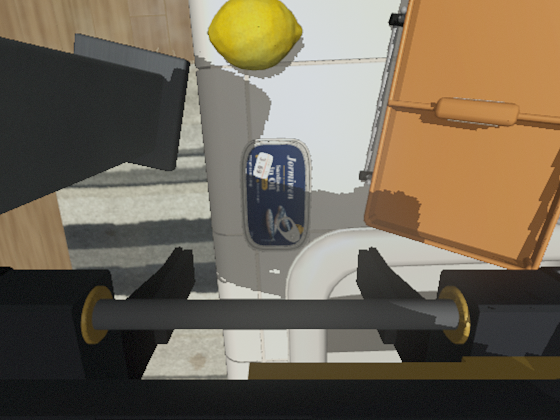

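View pics/s1.png

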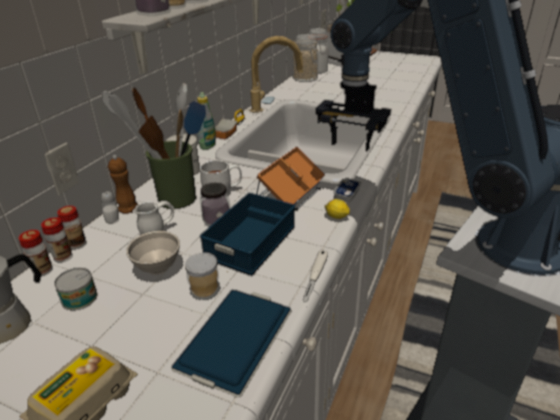

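The wrist view shows the tin at about (277,194), the lemon at (255,32) and the tray's grip at (477,110). The scene view shows the box, stand and tray clear of the arm. Next I'll measure the tin in the wrist view and triangulate the tray rim.

Run:
```python
from h import *
np.set_printoptions(precision=4,suppress=True)
w=np.load("w1.npy",allow_pickle=True).item()
t=eyes.camera("top"); np.save("t1.npy",t,allow_pickle=True)
def hs(c): 
    h=cv2.cvtColor(c["img"],cv2.COLOR_RGB2HSV); return h[...,0],h[...,1],h[...,2]
H,S,V=hs(w)
b=blob((H>105)&(H<130)&(S>70),(277,194)); b=cv2.morphologyEx(b,cv2.MORPH_CLOSE,np.ones((15,15)))
k=cont(b); print("label w",cv2.boundingRect(k),rect(w,k,.023)[0])
b=blob((H>20)&(H<35)&(S>110)&(V>70),(255,32)); k=cont(b)
print("lemon w",cv2.boundingRect(k),rect(w,k,.0265)[0])
# ellipse axis
p=onz(w,k,.0265)[:,:2].astype(np.float32); print("ell",cv2.fitEllipse(p))
H,S,V=hs(t); lem=blob((H>20)&(H<35)&(S>110)&(V>70),(336,248));print("lemon top ell",cv2.fitEllipse(onz(t,cont(lem),.0265)[:,:2].astype(np.float32)))
tr=blob((H>5)&(H<18)&(S>100)&(V>60),(348,170)); k=cont(tr)
print("top quad",cv2.approxPolyDP(cv2.convexHull(k),6,True)[:,0].tolist())
def x(c,n,x0,y0,x1,y1,s):
    return cv2.resize(c["img"][y0:y1,x0:x1],None,fx=s,fy=s,interpolation=cv2.INTER_CUBIC)
s=np.load("s1.npy",allow_pickle=True).item()
A=x(t,0,290,130,410,215,6.66)[:566]; B=x(s,0,195,140,345,275,4)
cv2.imwrite("pics/trayTop.png",A[...,::-1]); cv2.imwrite("pics/sceneC.png",x(s,0,195,140,355,260,5)[...,::-1])
```

```text
label w (247, 145, 58, 86) ((0.4764145612716675, 0.048942264169454575), (0.05078115686774254, 0.07762306928634644), 12.763775825500488)
lemon w (208, 0, 94, 70) ((0.43249496817588806, 0.16710810363292694), (0.05791276693344116, 0.058083705604076385), 60.81279373168945)
ell ((0.4329764246940613, 0.1658242791891098), (0.04879103973507881, 0.06834874302148819), 104.50171661376953)
lemon top ell ((0.43097779154777527, 0.16657646000385284), (0.048390407115221024, 0.06500094383955002), 105.39845275878906)
top quad [[394, 141], [391, 193], [302, 199], [301, 147]]
```

View pics/sceneC.png

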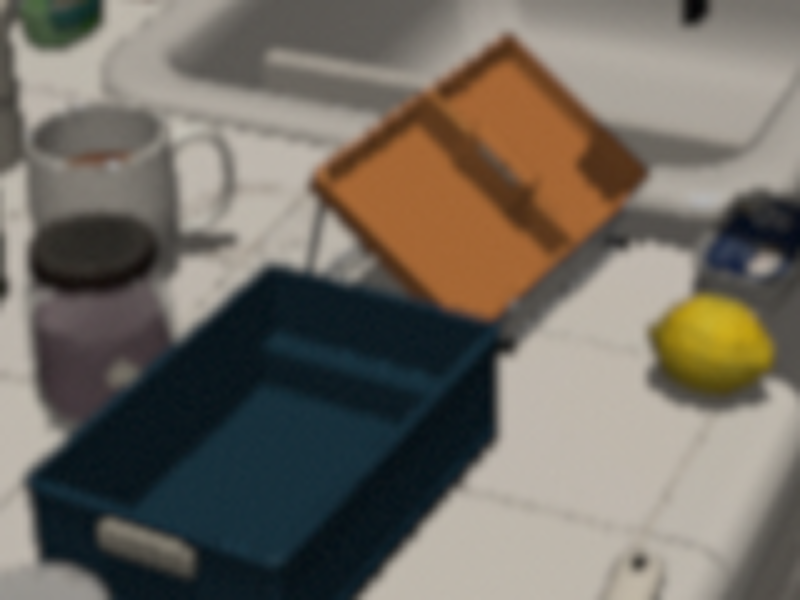

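The scene crop shows the tray's four rim corners at crop pixels (313,182), (508,35), (648,172) and (495,322). The box rim corners are at (30,483), (270,268) and (497,330). I'll triangulate these.

Run:
```python
from h import *
np.set_printoptions(precision=4,suppress=True)
s,t,w=[np.load(f,allow_pickle=True).item() for f in("s1.npy","t1.npy","w1.npy")]
def tri(c1,u1,c2,u2):
    d1=ray(c1,u1)[0];d2=ray(c2,u2)[0];M=np.c_[d1,-d2]
    k=np.linalg.lstsq(M,c2["xyz"]-c1["xyz"],rcond=None)[0]
    a=c1["xyz"]+k[0]*d1;b=c2["xyz"]+k[1]*d2;return (a+b)/2,np.linalg.norm(a-b)
sc=np.array([[313,182],[508,35],[648,172],[495,322]])/5+[195,140]
tp=np.array([[301,147],[394,141],[391,193],[302,199]])
P=[]
for a,b in zip(sc,tp):
    p,e=tri(s,a,t,b);P.append(p);print(p,e)
P=np.array(P); print("mean rim",P.mean(0),"len",np.linalg.norm(P[1]-P[0]),np.linalg.norm(P[2]-P[3]),np.linalg.norm(P[3]-P[0]),np.linalg.norm(P[2]-P[1]))
for a,b in((P[0],P[1]),(P[3],P[2])): print("yaw",np.degrees(np.arctan2(*(a-b)[[1,0]]))-90)
up=(P[0]+P[1]-P[2]-P[3])/2; print("pitch",np.degrees(np.arctan2(up[2],np.hypot(*up[:2]))))
print("grip tri",tri(w,[477,110],t,[349,173]))
bs=np.array([[30,483],[270,268],[497,330]])/5+[195,140]
print("box rim scene",onz(s,bs,.072)); 
bt=np.array([[30,165],[350,115],[380,325],[60,370]])/3.2+[170,120]
print("box rim top",onz(t,bt,.072))
```

```text
[0.6393 0.2482 0.0916] 0.002131587688384654
[0.6546 0.0505 0.0998] 0.0006992342244565283
[0.5559 0.0416 0.0339] 0.0007402723264771622
[0.5304 0.2382 0.0388] 0.016284182951516766
mean rim [0.595  0.1446 0.066 ] len 0.1985274062179344 0.19835266403944285 0.12139666460005553 0.11901528714851384
yaw 4.427480353369262
yaw 7.36947673494133
pitch 29.67427301370334
grip tri (array([0.5859, 0.1454, 0.0888]), np.float64(0.0015457550638742553))
box rim scene [[0.5784 0.5151 0.072 ]
 [0.6185 0.3062 0.072 ]
 [0.4855 0.2817 0.072 ]]
box rim top [[0.586  0.5105 0.072 ]
 [0.6257 0.2947 0.072 ]
 [0.481  0.2725 0.072 ]
 [0.4472 0.4822 0.072 ]]
```

Emit:
nudge_tcp:
  deltas:
    - [0.0024,0.0017,0.02,0]
    - [0,0,0.025,0]
    - [0,0,0.025,0]
    - [0,0,0.025,0]
    - [0,0,0.02,0]
    - [0,0,0.015,0]
    - [0,0,0.010,0]
    - [0,0,0.006,0]
    - [0,0,0,0]
    - [0,0,0,0]

```text
time: 3.35
position: [0.4772, 0.0458, 0.0049]
tool_rot: [0.622, 0.783, 0.0, 0.0]
ft_force: [-0.6, -0.3, 0.3]
grip_width: 0.0871
grip_force: 0.0
```

Emit:
nudge_tcp:
  deltas:
    - [0,0,0,0]
    - [0,0,0,0]
    - [0,0,0,0]
    - [0,0,0,0]
    - [0,0,0,0]
    - [0,0,0,0]
    - [0,0,0,0]
    - [0,0,0,0]
  aperture: 0.05
  grip_force: 20

```text
time: 4.02
position: [0.4772, 0.0452, 0.0049]
tool_rot: [0.623, 0.783, 0.0, 0.0]
ft_force: [-1.3, -0.5, 5.0]
grip_width: 0.0594
grip_force: 20.0
```

Emit:
nudge_tcp:
  deltas:
    - [0,0,-0.01,0]
    - [0,0,-0.03,0]
    - [0,0,-0.04,0]
    - [0,0,-0.04,0]
    - [0,0,-0.04,0]
    - [0,0,-0.04,0]
    - [0.025,0.010,-0.03,0]
    - [0.035,0.015,0,0]
    - [0.035,0.015,0,0]
    - [0.035,0.015,0,0]
    - [0.035,0.015,0,0]
    - [0.035,0.015,0,0]
    - [0.035,0.015,0,0]
    - [0.030,0.01,0,0]
    - [0,0,0,0]
    - [0,0,0,0]
    - [0,0,0,0]

```text
time: 5.43
position: [0.5237, 0.3277, 0.234]
tool_rot: [0.622, 0.783, -0.001, -0.0]
ft_force: [0.3, 0.2, -1.3]
grip_width: 0.0591
grip_force: 20.0
```

Run:
```python
from h import *
w=eyes.camera("wrist"); np.save("w2.npy",w,allow_pickle=True)
cv2.imwrite("pics/w2.png",w["img"][...,::-1])
```

```text
(no output)
```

View pics/w2.png

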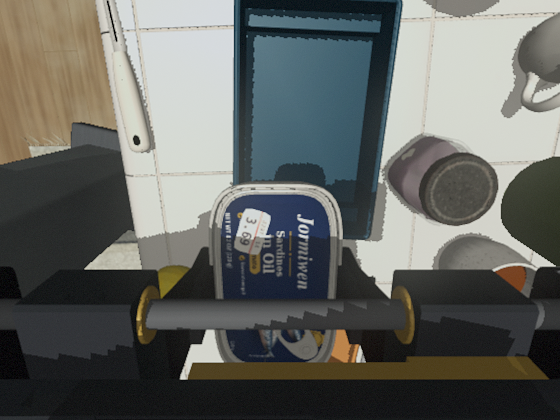

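The wrist view shows the tin held squarely at (278,270). The box is behind it with its sides at columns ~236 and ~400, and the far end touches the top of the picture. I'll move up 7 cm and fit the rim.

Emit:
nudge_tcp:
  deltas:
    - [0,0,-0.035,0]
    - [0,0,-0.035,0]
    - [0,0,0,0]
    - [0,0,0,0]
    - [0,0,0,0]

```text
time: 5.9
position: [0.5242, 0.3267, 0.3042]
tool_rot: [0.623, 0.782, -0.001, -0.0]
ft_force: [-0.3, 0.0, -1.7]
grip_width: 0.0593
grip_force: 20.0
```

Create boxfit.py:
```python
from h import *
np.set_printoptions(precision=4,suppress=True)
def boxfit(w,ymax=170):
    h=cv2.cvtColor(w["img"],cv2.COLOR_RGB2HSV);H,S,V=h[...,0],h[...,1],h[...,2]
    m=((H>92)&(H<115)&(S>90)&(V<140)).astype(np.uint8); m[ymax:]=0
    m=cv2.morphologyEx(m,cv2.MORPH_CLOSE,np.ones((7,7)))
    b=blob(m,(300,80)); x,y,ww,hh=cv2.boundingRect(b); print("bbox",x,y,ww,hh)
    rows=np.arange(y+15,min(y+hh-10,ymax-5)); cols=np.arange(x+20,x+ww-20)
    L=[(np.flatnonzero(b[r])[0]-.5,r) for r in rows]; Rr=[(np.flatnonzero(b[r])[-1]+.5,r) for r in rows]
    F=[(c,np.flatnonzero(b[:,c])[0]-.5) for c in cols]
    out=[]
    for e in(L,Rr,F):
        p=onz(w,e,.072)[:,:2].astype(np.float32); v=cv2.fitLine(p,cv2.DIST_HUBER,0,.001,.001).ravel(); out.append(v); print("line yaw",np.degrees(np.arctan2(v[1],v[0]))%180,"pt",v[2:])
    d=out[0][:2]*np.sign(out[0][1])+out[1][:2]*np.sign(out[1][1]); d/=np.linalg.norm(d); n=np.array([d[1],-d[0]])
    a,c,f=n@out[0][2:],n@out[1][2:],d@out[2][2:]
    print("width",c-a,"centre",n*(a+c)/2+d*(f-.109),"yaw",np.degrees(np.arctan2(d[1],d[0]))-90)
    o=w["img"].copy(); cv2.drawContours(o,[cont(b)[:,None]],-1,(255,0,255),1); return o
```

Run:
```python
from boxfit import *
w=eyes.camera("wrist"); np.save("w3.npy",w,allow_pickle=True)
cv2.imwrite("pics/w3.png",boxfit(w)[...,::-1])
t=np.load("t1.npy",allow_pickle=True).item()
```

```text
bbox 241 9 137 161
line yaw 101.12308 pt [0.4685 0.4011]
line yaw 100.3887 pt [0.6055 0.4385]
line yaw 10.590762 pt [0.5222 0.5014]
width 0.1415751 centre [0.5419 0.3942] yaw 10.755875
```

View pics/w3.png

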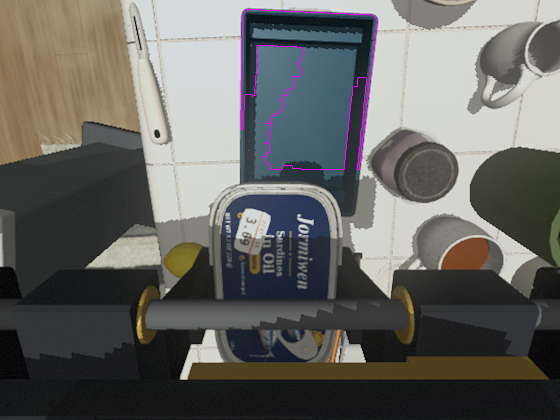

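The rim edges line up in the picture. The box centre is about (0.542, 0.394) with yaw 10.7°, which agrees with the top view. I'll place the tin there.

Run:
```python
from h import *
go([.542,.394,.10],10.7)
```

```text
turn 0.0384 then shift [0.0628 0.0311 0.2031] | unturned [0.0616 0.0334 0.2031] q [ 0.38  0.44  1.35 -0.    1.35  0.15] t 5.95
```

Emit:
nudge_tcp:
  deltas:
    - [0,0,0,0.0384]
    - [0.0314,0.0155,0.01,0]
    - [0.0314,0.0156,0.02,0]
    - [0,0,0.035,0]
    - [0,0,0.035,0]
    - [0,0,0.035,0]
    - [0,0,0.03,0]
    - [0,0,0.025,0]
    - [0,0,0.013,0]
    - [0,0,0,0]
    - [0,0,0,0]
    - [0,0,0,0]

```text
time: 6.95
position: [0.5447, 0.3961, 0.1029]
tool_rot: [0.638, 0.77, 0.001, 0.001]
ft_force: [-1.0, 1.4, -0.8]
grip_width: 0.0595
grip_force: 20.0
```

Run:
```python
from h import *
go([.542,.394,.009],10.7)
```

```text
turn 0.0012 then shift [-0.0016 -0.0033  0.0939] | unturned [-0.0016 -0.0033  0.0939] q [ 0.46  0.73  1.4  -0.    1.01  0.28] t 6.95
```

Emit:
nudge_tcp:
  deltas:
    - [-0.0016,-0.0033,0.01,0]
    - [0,0,0.02,0]
    - [0,0,0.02,0]
    - [0,0,0.02,0]
    - [0,0,0.01,0]
    - [0,0,0.006,0]
    - [0,0,0.004,0]
    - [0,0,0.002,0]
    - [0,0,0,0]
    - [0,0,0,0]

```text
time: 7.78
position: [0.5413, 0.3939, 0.0105]
tool_rot: [0.638, 0.77, 0.001, 0.0]
ft_force: [0.2, -0.0, -0.9]
grip_width: 0.0592
grip_force: 20.0
```

Emit:
nudge_tcp:
  deltas:
    - [0,0,0.001,0]
    - [0,0,0.001,0]
    - [0,0,0,0]
    - [0,0,0,0]

```text
time: 8.12
position: [0.5414, 0.3939, 0.0089]
tool_rot: [0.638, 0.77, 0.001, 0.0]
ft_force: [0.3, -0.4, 4.9]
grip_width: 0.0595
grip_force: 20.0
```

Emit:
nudge_tcp:
  deltas:
    - [0,0,0,0]
    - [0,0,0,0]
    - [0,0,0,0]
    - [0,0,0,0]
  aperture: 0.075

```text
time: 8.45
position: [0.5404, 0.3935, 0.0072]
tool_rot: [0.638, 0.77, -0.0, -0.0]
ft_force: [-0.0, 0.1, 0.0]
grip_width: 0.0731
grip_force: 0.0
```

Emit:
nudge_tcp:
  deltas:
    - [0,0,-0.01,0]
    - [0,0,-0.02,0]
    - [0,0,-0.035,0]
    - [0,0,-0.035,0]
    - [0,0,-0.035,0]
    - [0,0,-0.035,0]
    - [0,0,-0.035,0]
    - [0,0,0,0]
    - [0,0,0,0]

```text
time: 9.2
position: [0.5421, 0.3944, 0.2164]
tool_rot: [0.637, 0.77, 0.003, 0.001]
ft_force: [0.1, -0.7, -0.6]
grip_width: 0.0751
grip_force: 0.0
```

Run:
```python
from h import *
go([.588,.05,.25],96)
```

```text
turn -1.4872 then shift [-0.0096 -0.347  -0.036 ] | unturned [-0.3468 -0.0192 -0.0344] q [ 0.46  0.59  1.32 -0.    1.22  0.27] t 9.2
```

Emit:
nudge_tcp:
  deltas:
    - [-0.0333,0.0087,-0.004,0]
    - [-0.0333,0.0087,-0.004,0]
    - [-0.0333,0.0087,-0.004,0]
    - [-0.0333,0.0087,-0.004,0]
    - [-0.0333,0.0087,-0.004,0]
    - [-0.0333,0.0087,-0.004,0]
    - [-0.0333,0.0087,-0.004,0]
    - [-0.0333,0.0087,-0.004,0]
    - [0,0,0,-0.1239]
    - [0,0,0,-0.1239]
    - [0,0,0,-0.1239]
    - [0,0,0,-0.1239]
    - [0,0,0,-0.1239]
    - [0,0,0,-0.1239]
    - [0,0,0,-0.1239]
    - [0,0,0,-0.1239]
    - [0,0,0,-0.1239]
    - [0,0,0,-0.1239]
  aperture: 0.06

```text
time: 10.7
position: [0.6575, 0.1448, 0.2425]
tool_rot: [0.069, 0.998, -0.0, -0.002]
ft_force: [-0.2, -0.2, 0.7]
grip_width: 0.0597
grip_force: 0.0
```

Emit:
nudge_tcp:
  deltas:
    - [0,0,0,-0.1239]
    - [0,0,0,-0.1239]
    - [0,0,0,0]
    - [0,0,0,0]

```text
time: 11.03
position: [0.6579, 0.1448, 0.243]
tool_rot: [-0.05, 0.999, 0.0, -0.002]
ft_force: [0.5, -0.5, -0.1]
grip_width: 0.0602
grip_force: 0.0
```

Run:
```python
from h import *
w=eyes.camera("wrist"); np.save("w4.npy",w,allow_pickle=True); t=eyes.camera("top");s=eyes.camera("scene")
np.save("s4.npy",s,allow_pickle=True)
cv2.imwrite("pics/w4.png",w["img"][...,::-1])
```

```text
(no output)
```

View pics/w4.png

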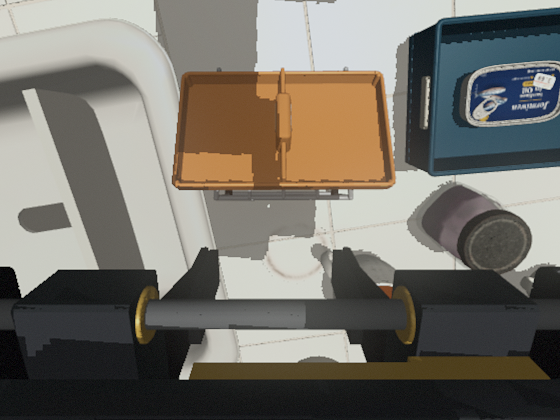

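The wrist view has the whole tray: low edge at row ~72 (columns 179–383), high edge at row ~188 (174–394) and grip at (284,115). The tin lies inside the box at (515,92). I'll use PnP on the rim corners.

Create trayfit.py:
```python
from h import *
np.set_printoptions(precision=4,suppress=True)
def trayfit(w,near):
    h=cv2.cvtColor(w["img"],cv2.COLOR_RGB2HSV);H,S,V=h[...,0],h[...,1],h[...,2]
    b=blob((H>5)&(H<20)&(S>100)&(V>40),near); x,y,ww,hh=cv2.boundingRect(b); print("bbox",x,y,ww,hh)
    b=cv2.morphologyEx(cv2.copyMakeBorder(b,20,20,20,20,cv2.BORDER_CONSTANT),cv2.MORPH_CLOSE,np.ones((9,9)))[20:-20,20:-20]
    R1=range(y+15,y+hh-15);C1=range(x+25,x+ww-25); f=np.flatnonzero
    E=[[(f(b[r])[0]-.5,r) for r in R1],[(c,f(b[:,c])[0]-.5) for c in C1],[(f(b[r])[-1]+.5,r) for r in R1],[(c,f(b[:,c])[-1]+.5) for c in C1]]
    Ls=[]
    for e in E:
        vx,vy,x0,y0=cv2.fitLine(np.float32(e),cv2.DIST_HUBER,0,.01,.01).ravel(); Ls.append(np.cross([x0,y0,1],[x0+vx*100,y0+vy*100,1]))
    X=[np.cross(Ls[i],Ls[(i+1)%4]) for i in range(4)]; return np.array([p[:2]/p[2] for p in X]),b  # LT,TR,RB,BL
```

Run:
```python
from trayfit import *
w=np.load("w4.npy",allow_pickle=True).item()
px,b=trayfit(w,(284,130)); print(px)
# image top = front(-x), right = +y
obj=np.array([[-63,-103,18],[-63,103,18],[63,103,18],[63,-103,18]])/1e3
K=np.array([[w["fx"],0,w["cx"]],[0,w["fy"],w["cy"]],[0,0,1]])
ok,rv,tv=cv2.solvePnP(obj,px,K,None,flags=cv2.SOLVEPNP_ITERATIVE)
Rc=R.from_quat(w["attitude"]); M=Rc.as_matrix()@cv2.Rodrigues(rv)[0]; o=w["xyz"]+Rc.apply(tv.ravel())
e=cv2.projectPoints(obj,rv,tv,K,None)[0][:,0]-px; print("resid",np.abs(e).max())
print("origin",o,"grip",o+M[:,2]*.028,"top",o+M[:,2]*.038); print(M,"yaw",np.degrees(np.arctan2(-M[0,1],M[1,1])),"pitch",np.degrees(np.arccos(M[2,2])))
g=o+M[:,2]*.038; print("grip top px",proj(w,g)," y-direction check", M[2,1])
t=np.load("t1.npy",allow_pickle=True).item(); print("top cam px",proj(t,g), proj(t,o+obj@M.T))
```

```text
bbox 172 68 223 123
[[181.7708  71.9217]
 [381.7532  70.3143]
 [396.4486 188.0103]
 [170.676  189.9026]]
resid 1.1286818002151051
origin [0.6088 0.1466 0.0561] grip [0.5934 0.145  0.0794] top [0.5879 0.1444 0.0877]
[[ 0.8281 -0.1089 -0.55  ]
 [ 0.0926  0.994  -0.0574]
 [ 0.5529 -0.0033  0.8332]] yaw 6.251224816906903 pitch 33.57003563817493
grip top px [[283.0632 115.8432]]  y-direction check -0.0033364815867788318
top cam px [[349.6206 171.9946]] [[393.2788 192.0151]
 [302.0593 200.1495]
 [299.0633 144.9267]
 [395.5241 136.6472]]
```

PnP, the top view and the triangulation agree: the grip point is (0.593, 0.145, 0.080) with yaw 6.2°. The tool can only stay vertical, so I'll grip lightly across the tray's y and let the tray pivot between the pads.

Run:
```python
from h import *
go([.593,.145,.0615],96.2)
```

```text
turn -0.006 then shift [0.0648 0.0072 0.1825] | unturned [0.0649 0.0068 0.1825] q [ 0.05  0.58  1.27  0.    1.29 -1.62] t 11.1833
```

Emit:
nudge_tcp:
  deltas:
    - [0.0324,0.0036,0.01,-0.006]
    - [0.0324,0.0036,0.025,0]
    - [0,0,0.035,0]
    - [0,0,0.035,0]
    - [0,0,0.03,0]
    - [0,0,0.025,0]
    - [0,0,0.015,0]
    - [0,0,0,0]
    - [0,0,0,0]
    - [0,0,0,0]

```text
time: 12.02
position: [0.5946, 0.1452, 0.0706]
tool_rot: [-0.055, 0.998, -0.0, 0.001]
ft_force: [0.9, -0.9, 0.2]
grip_width: 0.0599
grip_force: 0.0
```

Run:
```python
from h import *
go([.593,.145,.0615],96.2)
```

```text
turn 0.0015 then shift [0.0017 0.     0.0091] | unturned [0.0017 0.     0.0091] q [ 0.06  0.71  1.58 -0.    0.85 -1.62] t 12.0167
```

Emit:
nudge_tcp:
  deltas:
    - [0.0015,0,0.005,0]
    - [0,0,0.004,0]
    - [0,0,0,0]
    - [0,0,0,0]

```text
time: 12.35
position: [0.5922, 0.1449, 0.0609]
tool_rot: [-0.055, 0.998, 0.0, 0.0]
ft_force: [1.0, -0.5, -0.2]
grip_width: 0.0599
grip_force: 0.0
```

Emit:
nudge_tcp:
  deltas:
    - [0,0,0,0]
    - [0,0,0,0]
    - [0,0,0,0]
    - [0,0,0,0]
    - [0,0,0,0]
    - [0,0,0,0]
    - [0,0,0,0]
    - [0,0,0,0]
  aperture: 0.0
  grip_force: 5

```text
time: 13.02
position: [0.5921, 0.1449, 0.0605]
tool_rot: [-0.055, 0.998, 0.0, -0.0]
ft_force: [-0.8, 2.6, 0.7]
grip_width: 0.0142
grip_force: 0.3
```

Emit:
nudge_tcp:
  deltas:
    - [0,0,0,0]
    - [0,0,0,0]
    - [0.002,0,-0.003,0]
    - [0.004,0,-0.006,0]
    - [0.006,0,-0.008,0]
    - [0.006,0,-0.008,0]
    - [0.006,0,-0.01,0]
    - [0.002,0,-0.02,0]
    - [0,0,-0.02,0]
    - [0,0,-0.02,0]
    - [0,0,-0.02,0]
    - [0,0,-0.02,0]
    - [0,0,0,0]
    - [0,0,0,0]
    - [0,0,0,0]
  grip_force: 5

```text
time: 14.27
position: [0.5652, 0.142, 0.1951]
tool_rot: [-0.055, 0.998, -0.0, -0.001]
ft_force: [-1.2, -0.0, -2.0]
grip_width: 0.0137
grip_force: 5.0Traceback (most recent call last):
```

Run:
```python
from h import *
w=eyes.camera("wrist"); np.save("w5.npy",w,allow_pickle=True); s=eyes.camera("scene")
cv2.imwrite("pics/w5.png",np.hstack([w["img"],s["img"][60:480,150:390]])[...,::-1])
```

```text
  File "<stdin>", line 3, in <module>
    return _nx.concatenate(arrs, 1, dtype=dtype, casting=casting)
           ~~~~~~~~~~~~~~~^^^^^^^^^^^^^^^^^^^^^^^^^^^^^^^^^^^^^^^
ValueError: all the input array dimensions except for the concatenation axis must match exactly, but along dimension 0, the array at index 0 has size 420 and the array at index 1 has size 360
```

Create tilt.py:
```python
from h import *
np.set_printoptions(precision=4,suppress=True)
# pitch of the held tray, from row of its front rim edge in the wrist view and known grip point
def tilt(w):
    o=get_obs(); A=R.from_quat(o["tool_rot"]).as_matrix(); g=o["position"]-A[:,2]*.0187
    h=cv2.cvtColor(w["img"],cv2.COLOR_RGB2HSV);H,S,V=h[...,0],h[...,1],h[...,2]
    m=((H>5)&(H<20)&(S>100)&(V>40)).astype(np.uint8); m[260:]=0
    b=blob(m,(280,180)); x,y,ww,hh=cv2.boundingRect(b)
    cs=np.array([c for c in range(x+30,x+ww-30)]); top=np.array([np.flatnonzero(b[:,c])[0] for c in cs])
    k=np.polyfit(cs,top,1); mid=x+ww/2; print("bbox",x,y,ww,hh,"front edge",k,"row",np.polyval(k,cs.mean()))
    fx=A[:,0]; 
    for p in range(-10,50,5):
        a=np.radians(p)
        # front rim: 63 mm along tool +x (down by pitch), 10 mm under the grip
        q=g+fx*(.063*np.cos(a)-.010*np.sin(a))+np.array([0,0,1])*(-.063*np.sin(a)-.010*np.cos(a))
        e=proj(w,[q-A[:,1]*.103,q+A[:,1]*.103]); print(p,e.round(0).tolist())
```

Run:
```python
from tilt import *
w=np.load("w5.npy",allow_pickle=True).item(); tilt(w)
s=eyes.camera("scene"); cv2.imwrite("pics/s5.png",cv2.resize(s["img"][60:300,150:450],(750,600))[...,::-1]); cv2.imwrite("pics/w5.png",w["img"][...,::-1])
```

```text
bbox 78 167 396 93 front edge [  0.0008 167.9427] row 168.172619047619
-10 [[33.0, 147.0], [520.0, 148.0]]
-5 [[42.0, 146.0], [511.0, 146.0]]
0 [[50.0, 146.0], [502.0, 146.0]]
5 [[58.0, 147.0], [495.0, 147.0]]
10 [[65.0, 149.0], [487.0, 149.0]]
15 [[72.0, 151.0], [480.0, 151.0]]
20 [[78.0, 155.0], [474.0, 155.0]]
25 [[84.0, 159.0], [468.0, 159.0]]
30 [[90.0, 163.0], [462.0, 164.0]]
35 [[95.0, 168.0], [457.0, 169.0]]
40 [[99.0, 174.0], [453.0, 174.0]]
45 [[103.0, 180.0], [449.0, 180.0]]
```

The front edge at row 168 says the tray is still pitched about 35°, held at 5 N. I'll level it in the box: the low edge rests on the steps, then the grip follows the arc down so the tray pivots between the pads.

Run:
```python
from h import *
go([.5264,.3904,.195],100.7)
```

```text
turn -0.0766 then shift [-0.0081  0.2513 -0.0009] | unturned [ 0.0112  0.2512 -0.0009] q [ 0.05  0.51  1.57 -0.    1.07 -1.63] t 14.4167
```

Emit:
nudge_tcp:
  deltas:
    - [0,0,0,-0.0383]
    - [0,0,0,-0.0383]
    - [-0.0005,0.01,0,0]
    - [-0.0007,0.02,0,0]
    - [-0.0010,0.03,0,0]
    - [-0.0010,0.035,0,0]
    - [-0.0010,0.035,0,0]
    - [-0.0010,0.035,0,0]
    - [-0.0010,0.035,0,0]
    - [-0.0010,0.025,0,0]
    - [-0.0005,0.016,0,0]
    - [-0.0004,0.0105,0,0]
    - [0,0,0,0]
    - [0,0,0,0]
    - [0,0,0,0]

```text
time: 15.67
position: [0.5278, 0.3892, 0.1953]
tool_rot: [-0.093, 0.996, -0.001, -0.0]
ft_force: [-0.9, 0.3, -1.5]
grip_width: 0.0142
grip_force: 5.0
```

Run:
```python
from h import *
from tilt import tilt
go([.5264,.3904,.079],100.7)
w=eyes.camera("wrist"); np.save("w6.npy",w,allow_pickle=True); tilt(w)
```

```text
turn -0.0014 then shift [0.001  0.0015 0.1163] | unturned [0.001  0.0015 0.1163] q [ 0.47  0.6   1.38 -0.    1.17 -1.29] t 15.6667
bbox 78 167 404 93 front edge [  0.0012 167.8135] row 168.15697674418607
-10 [[32.0, 148.0], [521.0, 149.0]]
-5 [[40.0, 147.0], [512.0, 147.0]]
0 [[49.0, 147.0], [504.0, 147.0]]
5 [[57.0, 148.0], [496.0, 148.0]]
10 [[64.0, 149.0], [488.0, 150.0]]
15 [[71.0, 152.0], [481.0, 152.0]]
20 [[77.0, 155.0], [475.0, 156.0]]
25 [[83.0, 159.0], [469.0, 160.0]]
30 [[89.0, 164.0], [463.0, 165.0]]
35 [[94.0, 169.0], [458.0, 170.0]]
40 [[98.0, 175.0], [454.0, 175.0]]
45 [[102.0, 181.0], [450.0, 181.0]]
```

Emit:
nudge_tcp:
  deltas:
    - [0.001,0.0015,0.01,0]
    - [0,0,0.02,0]
    - [0,0,0.02,0]
    - [0,0,0.02,0]
    - [0,0,0.015,0]
    - [0,0,0.012,0]
    - [0,0,0.010,0]
    - [0,0,0.007,0]
    - [0,0,0,0]
    - [0,0,0,0]
    - [0,0,0,0]

```text
time: 16.63
position: [0.527, 0.3923, 0.0824]
tool_rot: [-0.093, 0.996, 0.0, 0.001]
ft_force: [-0.1, 0.8, -2.4]
grip_width: 0.0141
grip_force: 5.0
```

Run:
```python
from h import *
from tilt import tilt
go([.5264,.3904,.069],100.7)
```

```text
turn 0.0 then shift [ 0.0009 -0.0018  0.0134] | unturned [ 0.0009 -0.0018  0.0134] q [ 0.47  0.74  1.46 -0.    0.95 -1.29] t 16.6333
```

Emit:
nudge_tcp:
  deltas:
    - [0,0,0.003,0]
    - [0,0,0.003,0]
    - [0,0,0.002,0]
    - [0,0,0,0]
    - [0,0,0,0]

```text
time: 17.05
position: [0.5261, 0.392, 0.0734]
tool_rot: [-0.093, 0.996, -0.0, -0.0]
ft_force: [0.1, -0.1, -1.8]
grip_width: 0.0139
grip_force: 5.0
```

Emit:
nudge_tcp:
  deltas:
    - [0,-0.0015,0.002,0]
    - [0,0,0.002,0]
    - [0,0,0.0015,0]
    - [-0.002,0,0.002,0]
    - [-0.002,0,0.002,0]
    - [-0.002,0,0.002,0]
    - [-0.001,0,0.002,0]
    - [0,0,0,0]
    - [0,0,0,0]
  grip_force: 4

```text
time: 17.8
position: [0.533, 0.3917, 0.0596]
tool_rot: [-0.093, 0.996, -0.0, -0.001]
ft_force: [-0.2, -0.0, -1.2]
grip_width: 0.014
grip_force: 4.0
```

Run:
```python
from tilt import *
tilt(eyes.camera("wrist"))
```

```text
bbox 75 161 401 99 front edge [  0.0042 160.4262] row 161.5923753665689
-10 [[32.0, 148.0], [521.0, 148.0]]
-5 [[41.0, 146.0], [512.0, 146.0]]
0 [[49.0, 146.0], [504.0, 146.0]]
5 [[57.0, 147.0], [496.0, 147.0]]
10 [[64.0, 149.0], [488.0, 149.0]]
15 [[71.0, 151.0], [481.0, 152.0]]
20 [[78.0, 155.0], [475.0, 155.0]]
25 [[84.0, 159.0], [469.0, 159.0]]
30 [[89.0, 164.0], [463.0, 164.0]]
35 [[94.0, 169.0], [458.0, 169.0]]
40 [[99.0, 174.0], [454.0, 175.0]]
45 [[103.0, 180.0], [450.0, 181.0]]
```

The tray is pivoting as intended, now about 25°. I'll continue along the arc.

Emit:
nudge_tcp:
  deltas:
    - [-0.001,0,0.0025,0]
    - [-0.001,0,0.0025,0]
    - [-0.001,0,0.0025,0]
    - [-0.001,0,0.0025,0]
    - [-0.001,0,0.0025,0]
    - [0,0,0,0]
    - [0,0,0,0]
  grip_force: 4

```text
time: 18.43
position: [0.5377, 0.3925, 0.0469]
tool_rot: [-0.093, 0.996, -0.0, -0.001]
ft_force: [0.1, -0.2, -1.0]
grip_width: 0.0142
grip_force: 4.0
```

Run:
```python
from tilt import *
tilt(eyes.camera("wrist"))
```

```text
bbox 62 155 427 105 front edge [  0.0033 154.7841] row 155.6948228882834
-10 [[32.0, 148.0], [521.0, 148.0]]
-5 [[41.0, 147.0], [512.0, 147.0]]
0 [[49.0, 147.0], [504.0, 147.0]]
5 [[57.0, 147.0], [496.0, 148.0]]
10 [[64.0, 149.0], [489.0, 150.0]]
15 [[71.0, 152.0], [482.0, 152.0]]
20 [[78.0, 155.0], [475.0, 156.0]]
25 [[84.0, 159.0], [469.0, 160.0]]
30 [[89.0, 164.0], [464.0, 164.0]]
35 [[94.0, 169.0], [459.0, 169.0]]
40 [[99.0, 175.0], [454.0, 175.0]]
45 [[103.0, 181.0], [450.0, 181.0]]
```

Emit:
nudge_tcp:
  deltas:
    - [-0.0007,0,0.002,0]
    - [-0.0007,0,0.002,0]
    - [-0.0007,0,0.0015,0]
    - [-0.0007,0,0.001,0]
    - [0,0,0.001,0]
    - [0,0,0,0]
    - [0,0,0,0]
  grip_force: 4

```text
time: 19.07
position: [0.5411, 0.3932, 0.0405]
tool_rot: [-0.093, 0.996, -0.0, 0.0]
ft_force: [-1.0, -1.0, 4.1]
grip_width: 0.0137
grip_force: 4.0
```

Run:
```python
from tilt import *
tilt(eyes.camera("wrist"))
```

```text
bbox 54 155 443 105 front edge [  0. 155.] row 155.00000000000003
-10 [[32.0, 148.0], [521.0, 148.0]]
-5 [[41.0, 147.0], [512.0, 147.0]]
0 [[49.0, 146.0], [504.0, 147.0]]
5 [[57.0, 147.0], [496.0, 148.0]]
10 [[64.0, 149.0], [488.0, 149.0]]
15 [[71.0, 152.0], [481.0, 152.0]]
20 [[78.0, 155.0], [475.0, 155.0]]
25 [[84.0, 159.0], [469.0, 159.0]]
30 [[89.0, 164.0], [463.0, 164.0]]
35 [[94.0, 169.0], [458.0, 169.0]]
40 [[99.0, 175.0], [454.0, 175.0]]
45 [[103.0, 181.0], [450.0, 181.0]]
```

Emit:
nudge_tcp:
  deltas:
    - [0,0,0.001,0]
    - [0,0,0,0]
    - [0,0,0,0]
  grip_force: 3

```text
time: 19.37
position: [0.5415, 0.3933, 0.0394]
tool_rot: [-0.093, 0.996, 0.0, 0.0]
ft_force: [-1.3, -0.4, 4.3]
grip_width: 0.0139
grip_force: 3.0
```

Emit:
nudge_tcp:
  deltas:
    - [0,0,0,0]
    - [0,0,0,0]
    - [0,0,0,0]
    - [0,0,0,0]
  aperture: 0.04

```text
time: 19.7
position: [0.541, 0.3933, 0.0386]
tool_rot: [-0.093, 0.996, -0.0, -0.0]
ft_force: [0.5, -0.3, 0.6]
grip_width: 0.0329
grip_force: 0.0
```

Emit:
nudge_tcp:
  deltas:
    - [0,0,-0.01,0]
    - [0,0,-0.02,0]
    - [0,0,-0.03,0]
    - [-0.02,0,-0.035,0]
    - [-0.03,0,-0.035,0]
    - [-0.03,0,-0.035,0]
    - [0,0,-0.035,0]
    - [0,0,0,0]
    - [0,0,0,0]
    - [0,0,0,0]

```text
time: 20.53
position: [0.6132, 0.4068, 0.2323]
tool_rot: [-0.093, 0.996, -0.0, -0.0]
ft_force: [0.4, -0.7, 0.3]
grip_width: 0.0402
grip_force: 0.0
```

Run:
```python
from trayfit import *
w=eyes.camera("wrist"); np.save("w7.npy",w,allow_pickle=True); cv2.imwrite("pics/w7.png",w["img"][...,::-1])
px,b=trayfit(w,(284,130)); print(px)
obj=np.array([[-63,-103,18],[-63,103,18],[63,103,18],[63,-103,18]])/1e3
K=np.array([[w["fx"],0,w["cx"]],[0,w["fy"],w["cy"]],[0,0,1]])
ok,rv,tv=cv2.solvePnP(obj,px,K,None)
Rc=R.from_quat(w["attitude"]); M=Rc.as_matrix()@cv2.Rodrigues(rv)[0]; o=w["xyz"]+Rc.apply(tv.ravel())
print("origin",o,"z axis",M[:,2],"yaw",np.degrees(np.arctan2(-M[0,1],M[1,1])), onz(w,px,.048))
```

```text
bbox 166 45 219 133
[[164.7017  44.5   ]
 [385.5974  44.5   ]
 [373.6472 177.5   ]
 [176.5507 177.5   ]]
origin [0.5453 0.3932 0.0315] z axis [-0.0043 -0.0001  1.    ] yaw 10.731154902141052 [[0.5023 0.2799 0.048 ]
 [0.4638 0.4829 0.048 ]
 [0.5885 0.5066 0.048 ]
 [0.627  0.3034 0.048 ]]
```

View pics/w7.png

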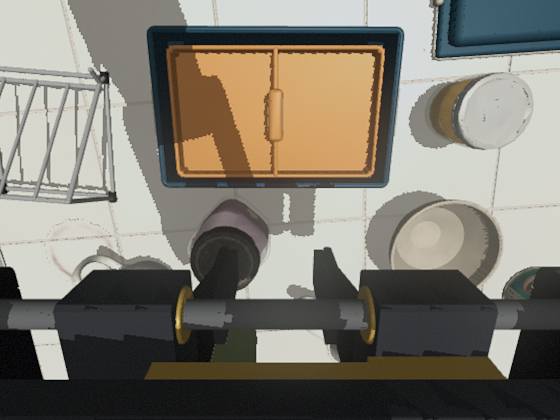

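The picture shows the tray seated level inside the box rim (columns 166–385, rows 45–178), with the grip at (275,115). The stand is empty and the jars are untouched. Next is the lemon.

Run:
```python
from h import *
go([.432,.1663,.10],104.5)
```

```text
turn -0.0661 then shift [ 0.2346 -0.1873  0.1319] | unturned [ 0.2217 -0.2024  0.1319] q [ 0.43  0.68  1.11  0.    1.36 -1.32] t 20.5833
```

Emit:
nudge_tcp:
  deltas:
    - [0,0,0,-0.0661]
    - [0.0235,-0.0187,0,0]
    - [0.0235,-0.0187,0,0]
    - [0.0235,-0.0187,0,0]
    - [0.0235,-0.0187,0,0]
    - [0.0235,-0.0187,0,0]
    - [0.0235,-0.0187,0,0]
    - [0.0235,-0.0187,0,0]
    - [0.0235,-0.0187,0,0]
    - [0.0235,-0.0187,0,0]
    - [0.0235,-0.0187,0,0]
    - [0,0,0.03,0]
    - [0,0,0.035,0]
    - [0,0,0.035,0]
    - [0,0,0.03,0]
    - [0,0,0,0]
    - [0,0,0,0]
  aperture: 0.08

```text
time: 22.0
position: [0.4307, 0.1669, 0.1006]
tool_rot: [-0.126, 0.992, -0.0, -0.004]
ft_force: [-0.6, 0.3, 0.4]
grip_width: 0.08
grip_force: 0.0
```

Run:
```python
from h import *
go([.432,.1663,.008],104.5)
w=eyes.camera("top");h=cv2.cvtColor(w["img"],cv2.COLOR_RGB2HSV);H,S,V=h[...,0],h[...,1],h[...,2]
w2=eyes.camera("wrist");cv2.imwrite("pics/w8.png",w2["img"][...,::-1])
b=blob((H>20)&(H<35)&(S>110)&(V>50),(336,248)); print(cv2.boundingRect(b),b.sum())
```

```text
turn -0.0 then shift [-0.0017 -0.001   0.0926] | unturned [-0.0017 -0.001   0.0926] q [ 0.13  0.52  1.94 -0.    0.68 -1.7 ] t 22.0
(0, 211, 15, 31) 293
```

Emit:
nudge_tcp:
  deltas:
    - [-0.0015,-0.001,0.015,0]
    - [0,0,0.02,0]
    - [0,0,0.02,0]
    - [0,0,0.015,0]
    - [0,0,0.01,0]
    - [0,0,0.007,0]
    - [0,0,0.005,0]
    - [0,0,0,0]
    - [0,0,0,0]

```text
time: 22.85
position: [0.4355, 0.1667, 0.0109]
tool_rot: [-0.126, 0.992, -0.0, 0.001]
ft_force: [0.7, -0.3, -0.1]
grip_width: 0.0796
grip_force: 0.0
```

Emit:
nudge_tcp:
  deltas:
    - [0,0,0,0]
    - [0,0,0,0]
    - [0,0,0,0]
    - [0,0,0,0]
    - [0,0,0,0]
    - [0,0,0,0]
    - [0,0,0,0]
    - [0,0,0,0]
  aperture: 0.03
  grip_force: 10

```text
time: 23.52
position: [0.4351, 0.1667, 0.0105]
tool_rot: [-0.126, 0.992, 0.0, 0.0]
ft_force: [-0.0, -1.1, 2.8]
grip_width: 0.0512
grip_force: 10.0
```

Emit:
nudge_tcp:
  deltas:
    - [0,0,-0.01,0]
    - [0,0,-0.025,0]
    - [0,0,-0.035,0]
    - [0,0,-0.035,0]
    - [0,0,-0.035,0]
    - [0,0,-0.02,0]
    - [0,0,0,0.1]
    - [0,0,0,0.117]
    - [0,0,0,0.117]
    - [0,0,0,0.117]
    - [0,0,0,0.117]
    - [0,0,0,0.117]
    - [0,0,0,0.117]
    - [0,0,0,0.117]
    - [0,0,0,0.117]
    - [0,0,0,0.117]
    - [0,0,0,0.117]
    - [0,0,0,0.117]
    - [0,0,0,0.117]
    - [0,0,0,0.117]

```text
time: 25.18
position: [0.4343, 0.1664, 0.1706]
tool_rot: [0.634, 0.773, -0.0, -0.0]
ft_force: [1.0, 0.4, -0.9]
grip_width: 0.0516
grip_force: 10.0
```

Run:
```python
from h import *
go([.5547,.3421,.17],10.7)
```

```text
turn 0.0102 then shift [0.1503 0.1509 0.0005] | unturned [0.1487 0.1524 0.0005] q [ 0.13  0.4   1.88 -0.    0.87 -0.07] t 25.1833
```

Emit:
nudge_tcp:
  deltas:
    - [0,0,0,0.0102]
    - [0.015,0.015,0,0]
    - [0.025,0.025,0,0]
    - [0.025,0.025,0,0]
    - [0.025,0.025,0,0]
    - [0.025,0.025,0,0]
    - [0.02,0.02,0,0]
    - [0.015,0.015,0,0]
    - [0,0,0,0]
    - [0,0,0,0]
    - [0,0,0,0]

```text
time: 26.1
position: [0.5523, 0.3418, 0.1698]
tool_rot: [0.635, 0.772, -0.001, -0.0]
ft_force: [0.3, 0.1, -2.3]
grip_width: 0.0513
grip_force: 10.0
```

Run:
```python
from h import *
go([.5547,.3421,.0555],10.7)
```

```text
turn 0.0074 then shift [-0.      0.0027  0.1143] | unturned [-0.      0.0027  0.1143] q [ 0.38  0.62  1.42 -0.    1.11  0.19] t 26.1
```

Emit:
nudge_tcp:
  deltas:
    - [0,0.0025,0.015,0]
    - [0,0,0.025,0]
    - [0,0,0.025,0]
    - [0,0,0.02,0]
    - [0,0,0.012,0]
    - [0,0,0.01,0]
    - [0,0,0.007,0]
    - [0,0,0,0]
    - [0,0,0,0]
    - [0,0,0,0]

```text
time: 26.93
position: [0.5569, 0.3433, 0.0575]
tool_rot: [0.636, 0.772, 0.001, 0.001]
ft_force: [0.3, 0.7, -0.5]
grip_width: 0.0513
grip_force: 10.0
```

Emit:
nudge_tcp:
  deltas:
    - [0,0,0.004,0]
    - [0,0,0.003,0]
    - [0,0,0.0015,0]
    - [0,0,0,0]
    - [0,0,0,0]

```text
time: 27.35
position: [0.5559, 0.343, 0.0477]
tool_rot: [0.636, 0.772, -0.0, -0.0]
ft_force: [-0.9, 0.1, -0.4]
grip_width: 0.0511
grip_force: 10.0
```

Emit:
nudge_tcp:
  deltas:
    - [0,0,0.0015,0]
    - [0,0,0.0015,0]
    - [0,0,0.0005,0]
    - [0,0,0,0]
    - [0,0,0,0]

```text
time: 27.77
position: [0.5561, 0.343, 0.0446]
tool_rot: [0.636, 0.772, 0.0, 0.0]
ft_force: [-0.7, 0.6, 1.7]
grip_width: 0.0512
grip_force: 10.0
```

Emit:
nudge_tcp:
  deltas:
    - [0,0,0,0]
    - [0,0,0,0]
    - [0,0,0,0]
    - [0,0,0,0]
  aperture: 0.062

```text
time: 28.1
position: [0.556, 0.343, 0.0442]
tool_rot: [0.636, 0.772, -0.0, 0.0]
ft_force: [-0.9, 0.6, -0.1]
grip_width: 0.0613
grip_force: 0.0
```

Emit:
nudge_tcp:
  deltas:
    - [0,0,-0.01,0]
    - [0,0,-0.015,0]
    - [0,0,-0.025,0]
    - [0,0,-0.035,0]
    - [0,0,-0.035,0]
    - [-0.03,0,-0.03,0]
    - [-0.03,0,-0.02,0]
    - [-0.03,0,0,0]
    - [0,0,0,0]
    - [0,0,0,0]
    - [0,0,0,0]
  aperture: 0.066

```text
time: 29.02
position: [0.5728, 0.2553, 0.214]
tool_rot: [0.636, 0.772, 0.0, -0.0]
ft_force: [-1.0, 0.5, 0.2]
grip_width: 0.0657
grip_force: 0.0
```

Run:
```python
from trayfit import *
w=eyes.camera("wrist"); cv2.imwrite("pics/w9.png",w["img"][...,::-1])
h=cv2.cvtColor(w["img"],cv2.COLOR_RGB2HSV);H,S,V=h[...,0],h[...,1],h[...,2]
b=blob((H>21)&(H<35)&(S>110)&(V>50),(280,200));k=cont(b);print("lemon",cv2.boundingRect(k))
p=onz(w,k,.0605)[:,:2].astype(np.float32);print(cv2.fitEllipse(p)); d=np.array(cv2.fitEllipse(p)[0])-[.5453,.3932];a=np.radians(10.7)
print("in tray x,y",d@[np.cos(a),np.sin(a)],d@[-np.sin(a),np.cos(a)])
t=eyes.camera("top")
import boxfit
hh=cv2.cvtColor(w["img"],cv2.COLOR_RGB2HSV)
o=blob((H>5)&(H<20)&(S>100)&(V>40),(280,100));print("tray hull on rim plane",cv2.minAreaRect(onz(w,cont(o),.048)[:,:2].astype(np.float32)))
```

```text
lemon (246, 46, 60, 87)
((0.5566811561584473, 0.3457297384738922), (0.05083471164107323, 0.06751048564910889), 12.317815780639648)
in tray x,y 0.002369626891730833 -0.04875798717393917
tray hull on rim plane ((0.5524040460586548, 0.35453903675079346), (0.12685120105743408, 0.12775786221027374), 10.805645942687988)
```

```bash
python3 -c "
from rig import robot, eyes, ticket, get_obs
print(ticket.hand_in())"
```

```text
the job is handed in; nothing more can be done
None
```

I packed the box in the order asked and handed it in at about 29 s: the tin is on the bottom, the tray measured level and centred on the steps over it, and the lemon was set down in the tray's near (−y) half. I checked the lemon by measurement only, having used all 10 picture views, and no verdict came back.

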